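# Pack the card caddy and lift it ready to carry

## Robot

A 7-joint arm with a two-finger parallel gripper is mounted at the origin on a cart in front of the work surface, level with it; the furniture and walls round the work are solid. World frame = base frame: x ahead of the robot, y to its left, z up, the work surface at z = 0. Lengths are in m, angles in rad, forces in N, time in s.
With the tool pointing down it reaches from about 0.425 to 0.875 m from the base axis. Payload 4.7 kg.
Tool frame: the origin (TCP) lies midway between the tips of the shut fingers; the grasp point (between the pads) lies 19 mm behind it; z points along the fingers, y is the line along which they close (so a half turn about z gives the same grasp; the last joint's range is limited). The gripper opens to 87 mm and grips with 3 to 60 N. Pads are 19 mm wide; open, the fingers measure 117 mm over their backs; the gripper's body (75 mm by 190 mm) begins 51 mm behind the grasp point.
Start: joints at [-1.202, 0.321, -0.07, 1.45, 0.023, 1.371, -0.057], TCP at [0.226, 0.61, 0.223] pointing down, gripper open.
Joint ranges: [-2.86, 2.86], [-0.3, 2.09], [-1.38, 1.24], [0.06, 2.45], [-1.56, 4.7], [0.09, 2.05], [-2.69, 2.69]. Speed limits (rad/s): [2.57, 2.57, 3.14, 3.14, 3.14, 3.14, 3.14].

## Interface

Orientations are given as a unit quaternion [w, x, y, z].
In Python, from rig import get_state, read_camera, ticket gives the robot as it stands. The module is installed in compiled form; this text tells all that it offers.
- The arm moves only by the tool servo_tool, never from a script. Its argument "steps" is a list of rows, each an object with "jaw": the opening, from 0 (shut) to 1 (fully open); "linear": the shift along the tool's x, y, z in m, a list of three; "spin": the turn about the tool's z in degrees. In form: [{"jaw": jaw, "linear": [x, y, z], "spin": spin}, ...]. A call has 1 to 8 rows; each row shifts and turns the commanded pose from where the row before left it, along the tool's axes as they then stand; what a row does not reach is not made up. A row lasts 1/10 s, in which the tool goes at most 50 mm and 8.59 degrees, less where a joint would pass 70% of its speed; a pose out of reach is approached as far as the arm can. A call is refused whole if a number of a shift passes 0.05 or a number of a turn 8.59, either way. A call with a gripper value outside its range is refused whole. The fingers move at their own pace and stop on an object; the grip force is fixed at half the most. Time passes only in rows, so rows that do not move let the fingers close. It gives the time, the measured TCP pose, the force, the opening and the grip force at its end, in the units of the state.
- get_state(): the state, without advancing time (a new reading comes with each control period).
- read_camera(name): name is "scene" or "top" or "wrist"; returns a dict with "pixels" (400x640x3 uint8, red, green, blue), "camera_matrix" (3x3 intrinsics, pixels), "T" (4x4, takes a point from camera to world coordinates). Camera axes: x right, y down, z forward; pixel columns grow to the right and rows downward; lengths in m; the calibration is good to about 2 mm. A picture is of the moment at which its call begins. There is no depth.
- ticket.sign_off(): hands the job in; it is judged then, once.
The state is a dict: "t": time; "qpos": joint angles; "qd": joint speeds; "joint_torque": joint torques, N m; "position": TCP position; "ee_rot": TCP orientation; "contact_force": force on the tool from outside, world axes, zero at the start; "moment": the same for the moment, N m; "gripper_width": opening from 0.0 (shut) to 1.0 (fully open); "finger_force": force on a finger pad.
Only numpy, scipy, OpenCV 4.12 (cv2) and the standard library are available. Lean on these libraries where they do the work, as an engineer would, in place of code of your own. Each camera call takes 0.05 s, during which the arm holds its last target. There are 200 camera calls.

## Task

Pack both card packets into the wooden caddy, one lying flat in the lipped well of its floor and the other squarely on top of it with edges in line. Then swing the caddy's folded wire handle upright and lift the caddy straight up by the wooden grip, level and steady, until its underside is about 12 cm above the table, and finish while holding it there without letting go. Do not tip the caddy over on the way, and leave the other things on the table where they are.

Things in the scene. Friction and masses are not known exactly. Their poses are not given: they have to be found in the camera images.
- caddy: Wooden caddy, 92 (own x) x 141 mm (own y), 0.4 kg, loose on felt feet that slide easily. Origin: centre of underside, z up. Floor top 11 mm up; on it a 7 mm high lip frames a central well, 49 (x) by 84 mm (y), for one packet, long side along y. Arched end boards, 9 mm thick, centred at y = +-66 mm, tops 81 mm up. Front (-x) and back are open above the lip (its top 18 mm up).
- handle (a joint): Hinge of the caddy's wire handle; axis along the caddy's y, 68 mm above its origin; stiff, stays where left. At 0 the handle is folded out to the front (-x), 0.35 rad below level; grows as it swings up; 1.92 is straight up; stops at 0 and 2.4 rad.
- grip (a point): Centre of the round wooden grip (14 mm thick, 72 mm long, along the caddy's y) in the middle of the handle, 100 mm from the hinge axis. The grip turns freely on the wire, so the handle can swing and hang while the grip is held fast.
- packet_a: Card packet: flat box with dark blue sides and a white top, 28 mm high, lying flat. Its body is 40 mm (own x, from -19 to +21) by 76 mm (own y) by 26 mm; a rigid 2 mm white top card, 46 by 72 mm, overhangs the long sides a little, so a grip across x closes on 46 mm at the top. Either long way round will do. Origin: centre of its underside.
- packet_b: A second card packet of the same shape and size, lying flat on the small cutting mat (2 mm thick). Origin: centre of its underside.
- spool: Bystander: small wooden spool, 26 mm across, 29 mm high, standing between the two packets. Origin: centre of its underside.
- jar: Bystander: round jar, 67 mm across, 77 mm high, at the back. Origin: centre of its underside.
- rubber_eraser: Bystander: eraser, 24 x 58 x 14 mm, near the front edge. Origin: centre of its underside.
- clasp: Bystander: small white slide clasp, 22 x 36 x 8 mm, near the front edge. Origin: centre of its underside.
Things that resemble listed ones, but are neither listed nor needed, are in the scene too. Leave any pink look-alike of the packet_a alone.

How it is judged:
By the outcome, as a careful person would: the job done as asked, in the order asked, and still so for the second after the job is handed in, while the arm keeps its last pose, push and grip.
It also fails if it takes over 69 s, if anything falls off the work surface, if the arm or the gripper's body presses on something with over 40 N, if the wrist force passes 120 N, or if a joint passes its speed limit or range.

## Working session

There is one attempt and no reset: what is moved stays moved. The work goes in short steps, Python scripts to look and compute and a tool call to move; the robot and the scene stay as the last step left them, time stands still between calls to the robot, and variables do not carry over. Pictures are saved under pics/ and viewed, at most 10 in all, crops included, and the job is handed in when it is done.

Besides the shell and the picture viewer there is one more tool, called as name(argument=value, ...), one argument or row to a line, values as JSON. servo_tool: Moves the arm, as the interface text tells. Its arguments: {"type":"object","properties":{"steps":{"type":"array"}},"required":["steps"]}

```bash
mkdir -p pics; cat > h.py <<'E'
import numpy as np,cv2
from rig import get_state,read_camera,ticket
def snap(n,f):
    c=read_camera(n); cv2.imwrite(f'pics/{f}.png',c['pixels'][:,:,::-1]); np.savez(f'pics/{f}.npz',**c); return c
def load(f): return np.load(f'pics/{f}.npz')
def ray(c,u,v):
    d=np.linalg.solve(c['camera_matrix'],[u,v,1.]); return c['T'][:3,3],c['T'][:3,:3]@d
def onz(c,u,v,z):
    o,d=ray(c,u,v); return o+d*(z-o[2])/d[2]
def proj(c,p):
    T=np.linalg.inv(c['T']); q=c['camera_matrix']@(T[:3,:3]@np.asarray(p)+T[:3,3]); return q[:2]/q[2]
def tri(c1,p1,c2,p2):
    o1,d1=ray(c1,*p1);o2,d2=ray(c2,*p2)
    d1/=np.linalg.norm(d1);d2/=np.linalg.norm(d2)
    s=np.linalg.lstsq(np.c_[d1,-d2],o2-o1,rcond=None)[0]
    a,b=o1+d1*s[0],o2+d2*s[1]; return (a+b)/2,np.linalg.norm(a-b)
E
python3 -c "
from h import *
s=get_state();print({k:np.round(v,3) for k,v in s.items()})
for n in('scene','top'):
  c=snap(n,n+'0');print(n,np.round(c['T'],3),c['camera_matrix'][0])
"
```

```text
{'t': np.float64(0.0), 'qpos': array([-1.202,  0.322, -0.07 ,  1.452,  0.023,  1.371, -0.057]), 'qd': array([-0.001,  0.001,  0.001,  0.   ,  0.   , -0.   ,  0.001]), 'joint_torque': array([ 0.0000e+00, -4.9130e+01, -4.0400e-01, -3.1252e+01, -6.4000e-02,
        4.4000e-02,  0.0000e+00]), 'position': array([0.226, 0.609, 0.221]), 'ee_rot': array([-0.   ,  0.176,  0.984, -0.001]), 'contact_force': array([-0.742, -0.264,  0.743]), 'moment': array([-0.033, -0.034, -0.002]), 'finger_force': np.float64(0.0), 'gripper_width': np.float64(0.998)}
scene [[-0.718 -0.405  0.566  0.063]
 [-0.696  0.423 -0.58   0.574]
 [-0.004 -0.811 -0.585  0.576]
 [ 0.     0.     0.     1.   ]] [377.04280797   0.         320.89035237]
top [[-0.006 -0.984  0.178  0.376]
 [-1.     0.005 -0.008  0.1  ]
 [ 0.007 -0.178 -0.984  1.118]
 [ 0.     0.     0.     1.   ]] [454.35598625   0.         325.2463904 ]
```

View pics/top0.png

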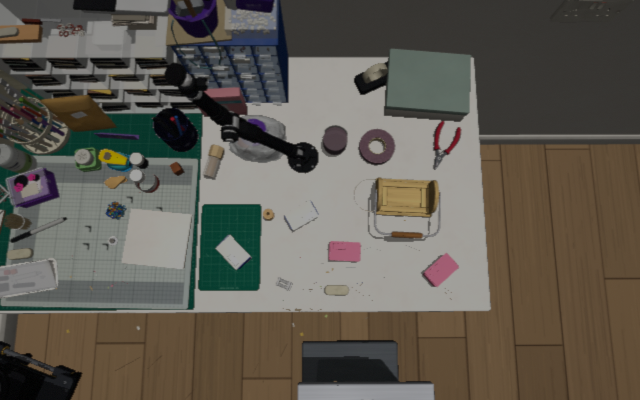

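View pics/scene0.png

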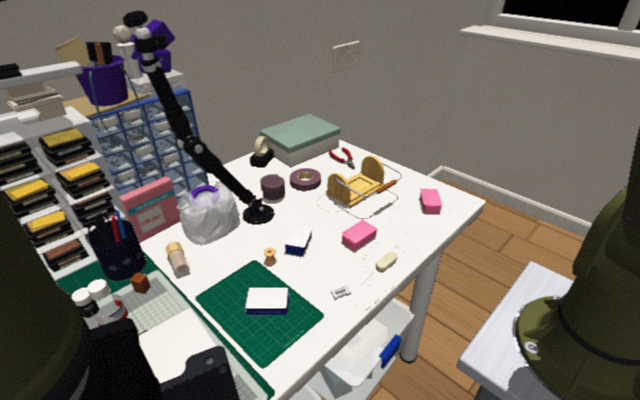

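The top view shows packet_a at about (301,216), packet_b on the mat at (233,252), the spool at (268,214), and the caddy at (407,198) with its grip at (406,235), to the robot's side. The scene view agrees. It puts packet_a at (298,240), packet_b at (268,300) and the caddy at (360,185).

```bash
python3 -c "
from h import *
t=load('top0');s=load('scene0')
for n,p,z in[('a',(301,216),.028),('b',(233,252),.03),('spool',(268,214),.029),('caddyfloor',(406,198),.018),('grip',(406,235),.034)]:
  print(n,np.round(onz(t,*p,z),3))
for n,p in[('tcp',get_state()['position']),('base',(0,0,0))]: print(n,proj(t,p),proj(s,p))
snap('wrist','w0')
a=cv2.resize(cv2.imread('pics/top0.png')[165:305,195:455],None,fx=3,fy=3,interpolation=cv2.INTER_CUBIC);cv2.imwrite('pics/crop.png',a)
"
```

```text
a [0.543 0.15  0.028]
b [0.456 0.312 0.03 ]
spool [0.548 0.23  0.029]
caddyfloor [ 0.588 -0.108  0.018]
grip [ 0.494 -0.102  0.034]
tcp [ 50.8195456  368.83859239] [131.9850298  521.59101975]
base [366.90129517 453.35969078] [586.87183556 351.05472136]
```

View pics/crop.png

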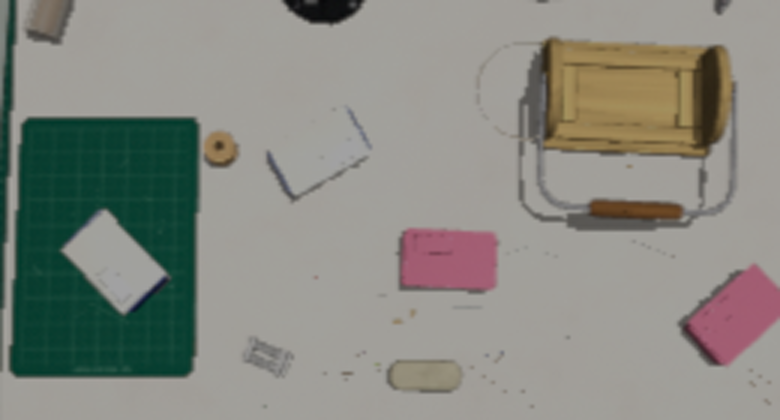

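View pics/w0.png

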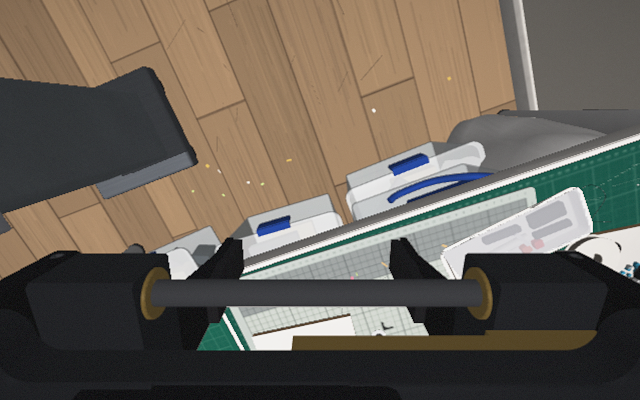

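The crop shows packet_a's top at about (268,152), (347,107), (371,150), (293,198), and packet_b's at (62,250), (104,210), (168,277), (124,314). The caddy is nearly square to the world, with its grip at (637,210). The wrist camera sees ahead of tool +x, and the fingers fill the lower centre of its picture.

```bash
cat >> h.py <<'E'
from scipy.spatial.transform import Rotation as Ro
def pose(s=None):
    s=s or get_state(); q=s['ee_rot']; R=Ro.from_quat([q[1],q[2],q[3],q[0]]).as_matrix(); return s['position'],R
def rel(p,yaw=None):
    """shift in tool axes to p(world TCP), spin deg so tool-y (mod 180) points along yaw deg"""
    P,R=pose(); y=np.degrees(np.arctan2(R[1,1],R[0,1])); d=R.T@(np.asarray(p)-P)
    sp=None if yaw is None else -((yaw-y+90)%180-90)
    return np.round(d,4),y,sp
E
python3 -c "
from h import *
t=load('top0');s=load('scene0');w=load('w0')
P,R=pose();print('cam in tool',np.round(R.T@(w['T'][:3,3]-P),3));print(np.round(R.T@w['T'][:3,:3],3),w['camera_matrix'])
f=lambda u,v:(195+u/3-.33,165+v/3-.33)
for n,cs,z in[('a',[(268,152),(347,107),(371,150),(293,198)],.028),('b',[(62,250),(104,210),(168,277),(124,314)],.03)]:
  p=np.array([onz(t,*f(*c),z) for c in cs]);print(n,p.mean(0).round(3),[np.round(np.linalg.norm(p[i]-p[i-1]),3) for i in range(4)])
  for i in range(4): d=p[i]-p[i-1];print(np.degrees(np.arctan2(d[1],d[0])).round(1))
print(rel([.543,.15,.2],30))
"
```

```text
cam in tool [ 0.081  0.001 -0.162]
[[ 0.    -0.956 -0.293]
 [ 1.     0.     0.   ]
 [-0.    -0.293  0.956]] [[300.61479966   0.         316.07693209]
 [  0.         300.61479966 203.80916849]
 [  0.           0.           1.        ]]
a [0.544 0.15  0.028] [np.float64(0.043), np.float64(0.074), np.float64(0.04), np.float64(0.074)]
28.6
-60.1
-151.3
121.7
b [0.456 0.313 0.03 ] [np.float64(0.072), np.float64(0.045), np.float64(0.075), np.float64(0.045)]
45.0
-45.5
-135.7
130.3
(array([-0.457 , -0.3203,  0.0222]), np.float64(69.67322200150313), np.float64(39.673222001503134))
```

servo_tool(
  steps=[
    {"jaw": 1, "linear": [-0.038, -0.0267, 0], "spin": 0},
    {"jaw": 1, "linear": [-0.038, -0.0267, 0], "spin": 0},
    {"jaw": 1, "linear": [-0.038, -0.0267, 0], "spin": 0},
    {"jaw": 1, "linear": [-0.038, -0.0267, 0], "spin": 0},
    {"jaw": 1, "linear": [-0.038, -0.0267, 0], "spin": 0},
    {"jaw": 1, "linear": [-0.038, -0.0267, 0], "spin": 0},
    {"jaw": 1, "linear": [-0.038, -0.0267, 0], "spin": 0},
    {"jaw": 1, "linear": [-0.038, -0.0267, 0], "spin": 0},
  ],
)

```text
t: 0.95
position: [0.4374, 0.3018, 0.2225]
ee_rot: [0.0, 0.176, 0.984, 0.0]
contact_force: [0.6, 0.7, 0.2]
gripper_width: 1.0
finger_force: 0.0
```

servo_tool(
  steps=[
    {"jaw": 1, "linear": [-0.038, -0.0267, 0], "spin": 0},
    {"jaw": 1, "linear": [-0.038, -0.0267, 0], "spin": 0},
    {"jaw": 1, "linear": [-0.038, -0.0267, 0], "spin": 0},
    {"jaw": 1, "linear": [-0.038, -0.0267, 0], "spin": 0},
    {"jaw": 1, "linear": [0, 0, 0], "spin": 8},
    {"jaw": 1, "linear": [0, 0, 0], "spin": 8},
    {"jaw": 1, "linear": [0, 0, 0], "spin": 8},
    {"jaw": 1, "linear": [0, 0, 0], "spin": 8},
  ],
)

```text
t: 1.75
position: [0.542, 0.1505, 0.2222]
ee_rot: [-0.0, 0.444, 0.896, -0.0]
contact_force: [-0.7, 0.2, -0.2]
gripper_width: 1.0
finger_force: 0.0
```

servo_tool(
  steps=[
    {"jaw": 1, "linear": [0, 0, 0], "spin": 8},
    {"jaw": 1, "linear": [0, 0, 0], "spin": 0},
    {"jaw": 1, "linear": [0, 0, 0], "spin": 0},
  ],
)

```text
t: 2.05
position: [0.542, 0.1507, 0.2224]
ee_rot: [-0.0, 0.501, 0.865, -0.0]
contact_force: [0.2, -0.1, 0.4]
gripper_width: 0.996
finger_force: 0.0
```

```bash
python3 -c "
from h import *
c=snap('wrist','w1');print(rel([.543,.15,.2],30),proj(c,[.544,.15,.028]));print(get_state()['t'])
"
```

```text
(array([-0.0011,  0.0005,  0.0224]), np.float64(29.84408960318835), np.float64(-0.15591039681164887)) [316.29487533 183.53340221]
2.1
```

View pics/w1.png

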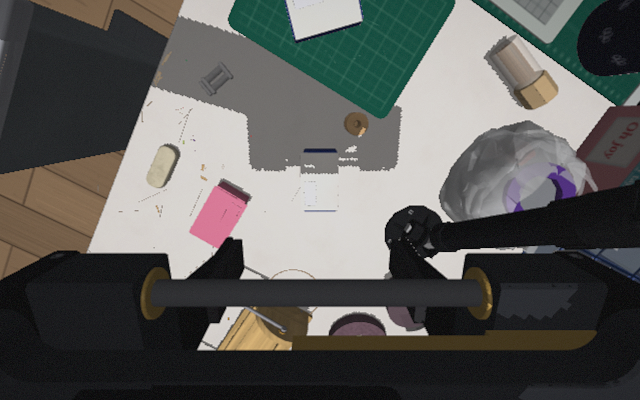

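The wrist view shows packet_a aligned with the tool, its top at about columns 303–338 and rows 152–211. Its blue end is at the top, and the fingers clear it.

servo_tool(
  steps=[
    {"jaw": 1, "linear": [0, 0.002, 0.04], "spin": 0},
    {"jaw": 1, "linear": [0, 0.002, 0.04], "spin": 0},
    {"jaw": 1, "linear": [0, 0, 0], "spin": 0},
    {"jaw": 1, "linear": [0, 0, 0], "spin": 0},
  ],
)

```text
t: 2.5
position: [0.5454, 0.1525, 0.1428]
ee_rot: [-0.0, 0.502, 0.865, -0.001]
contact_force: [1.0, 0.6, 1.4]
gripper_width: 1.002
finger_force: 0.0
```

```bash
python3 -c "
from h import *
c=snap('wrist','w2');print(pose()[0],proj(c,[.544,.15,.028]),proj(c,[.544,.15,.0]))
a=[cv2.resize(load(f)['pixels'][110:270,230:410,::-1],None,fx=3,fy=3,interpolation=cv2.INTER_CUBIC)[:,:] for f in('w1','w2')]
cv2.imwrite('pics/w12.png',cv2.resize(np.hstack(a),(800,356)) if 0 else np.hstack(a)[:,:1080][:, :])
cv2.imwrite('pics/w12.png',np.hstack([a[0][:,130:400],a[1]]))
"
```

```text
[0.54658752 0.15278883 0.14425701] [312.3780679  202.28627758] [312.71984168 194.61062804]
```

View pics/w12.png

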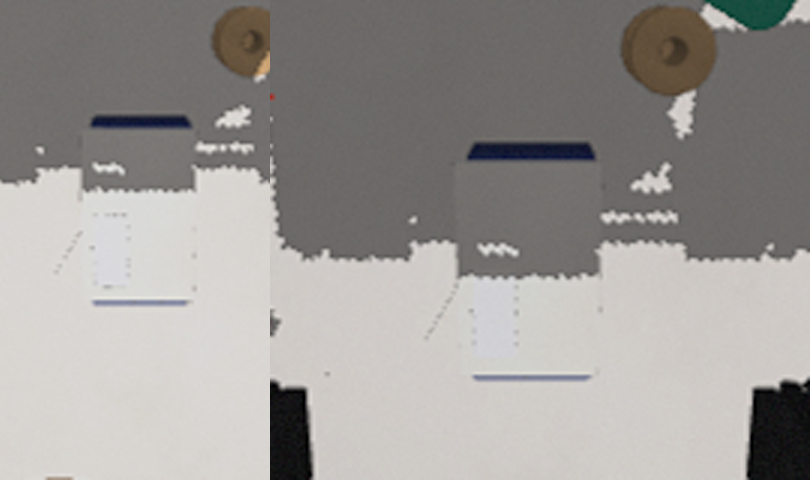

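The left half is w1 and the right half is w2 (closer). In w2 the card spans columns 292.3–340.5 and rows 163–235. In w1 it spans columns 300.7–338.3 and rows 152.7–210. The edges are parallel to the image axes.

```bash
python3 -c "
from h import *
a=load('w1');b=load('w2')
A=[(300.7,152.7),(338.3,152.7),(338.5,210),(301,210)];B=[(292.3,163.3),(340.3,163.3),(340.7,235),(292.8,235)]
p=[]
for i in range(4): x,e=tri(a,A[i],b,B[i]);print(x.round(4),e.round(4))
q=np.array([onz(b,*B[i],.028) for i in range(4)]);m=q.mean(0);print(q.round(4),m,np.linalg.norm(q[0]-q[1]),np.linalg.norm(q[1]-q[2]))
for i in(1,3):
  d=q[i]-q[i-1];print(np.degrees(np.arctan2(d[1],d[0])))
print(rel([m[0],m[1],.012]))
print(rel([m[0],m[1],.012]), rel([.588,-.108,.15],0))
"
```

```text
[0.5095 0.172  0.0198] 0.0003
[0.5492 0.1946 0.0186] 0.0002
[0.5845 0.1351 0.0303] 0.0002
[0.5437 0.1121 0.0311] 0.0005
[[0.5093 0.1735 0.028 ]
 [0.5478 0.1956 0.028 ]
 [0.5852 0.1344 0.028 ]
 [0.5439 0.1107 0.028 ]] [0.54655523 0.15357921 0.028     ] 0.0444183397190566 0.07169793192384337
29.77036514968593
-150.2138210758294
(array([8.000e-04, 1.000e-04, 1.323e-01]), np.float64(29.71107891993761), None)
(array([8.000e-04, 1.000e-04, 1.323e-01]), np.float64(29.71107891993761), None) (array([-0.247 , -0.0933, -0.0058]), np.float64(29.71107891993761), np.float64(29.711078919937606))
```

servo_tool(
  steps=[
    {"jaw": 1, "linear": [0.001, 0, 0.04], "spin": 0},
    {"jaw": 1, "linear": [0, 0, 0.04], "spin": 0},
    {"jaw": 1, "linear": [0, 0, 0.035], "spin": 0},
    {"jaw": 1, "linear": [0, 0, 0.017], "spin": 0},
    {"jaw": 1, "linear": [0, 0, 0], "spin": 0},
    {"jaw": 0, "linear": [0, 0, 0], "spin": 0},
    {"jaw": 0, "linear": [0, 0, 0], "spin": 0},
    {"jaw": 0, "linear": [0, 0, 0], "spin": 0},
  ],
)

```text
t: 3.35
position: [0.5467, 0.1541, 0.0127]
ee_rot: [0.001, 0.502, 0.865, 0.002]
contact_force: [-0.0, 0.5, 0.6]
gripper_width: 0.809
finger_force: 0.0
```

servo_tool(
  steps=[
    {"jaw": 0, "linear": [0, 0, 0], "spin": 0},
    {"jaw": 0, "linear": [0, 0, 0], "spin": 0},
  ],
)

```text
t: 3.55
position: [0.5455, 0.1537, 0.0112]
ee_rot: [0.0, 0.502, 0.865, 0.001]
contact_force: [0.1, 0.8, 0.1]
gripper_width: 0.631
finger_force: 0.0
```

servo_tool(
  steps=[
    {"jaw": 0, "linear": [0, 0, 0], "spin": 0},
    {"jaw": 0, "linear": [0, 0, 0], "spin": 0},
    {"jaw": 0, "linear": [0, 0, 0], "spin": 0},
  ],
)

```text
t: 3.85
position: [0.5452, 0.1536, 0.0108]
ee_rot: [-0.0, 0.502, 0.865, 0.0]
contact_force: [-0.7, -0.0, 1.9]
gripper_width: 0.514
finger_force: 30.0
```

servo_tool(
  steps=[
    {"jaw": 0, "linear": [0, 0, -0.02], "spin": 0},
    {"jaw": 0, "linear": [0, 0, -0.04], "spin": 0},
    {"jaw": 0, "linear": [0, 0, -0.04], "spin": 7.5},
    {"jaw": 0, "linear": [0, 0, -0.04], "spin": 7.5},
    {"jaw": 0, "linear": [0, 0, -0.04], "spin": 7.5},
    {"jaw": 0, "linear": [0, 0, -0.02], "spin": 7.5},
  ],
)

```text
t: 4.45
position: [0.5466, 0.1538, 0.2144]
ee_rot: [0.001, 0.711, 0.703, 0.002]
contact_force: [0.6, 0.4, -1.0]
gripper_width: 0.509
finger_force: 30.0
```

servo_tool(
  steps=[
    {"jaw": 0, "linear": [-0.025, 0.003, 0], "spin": 0},
    {"jaw": 0, "linear": [-0.045, 0.006, 0], "spin": 0},
    {"jaw": 0, "linear": [-0.045, 0.006, 0], "spin": 0},
    {"jaw": 0, "linear": [-0.045, 0.006, 0], "spin": 0},
    {"jaw": 0, "linear": [-0.045, 0.006, 0], "spin": 0},
    {"jaw": 0, "linear": [-0.045, 0.006, 0], "spin": 0},
    {"jaw": 0, "linear": [-0.045, 0.006, 0], "spin": 0},
    {"jaw": 0, "linear": [-0.045, 0.003, 0], "spin": 0},
  ],
)

```text
t: 5.25
position: [0.5853, -0.1882, 0.2103]
ee_rot: [0.0, 0.709, 0.705, 0.0]
contact_force: [1.2, 0.5, 1.3]
gripper_width: 0.512
finger_force: 30.0
```

servo_tool(
  steps=[
    {"jaw": 0, "linear": [-0.015, 0, 0], "spin": 0},
    {"jaw": 0, "linear": [0, 0, 0], "spin": 0},
    {"jaw": 0, "linear": [0, 0, 0], "spin": 0},
  ],
)

```text
t: 5.55
position: [0.5851, -0.2004, 0.2101]
ee_rot: [-0.001, 0.709, 0.705, 0.0]
contact_force: [-0.2, 1.1, -1.1]
gripper_width: 0.508
finger_force: 30.0
```

```bash
python3 -c "
from h import *
c=snap('wrist','w3');print(rel([.588,-.108,.15],0),get_state()['gripper_width'],get_state()['finger_force'])
cv2.imwrite('pics/w3c.png',cv2.resize(c['pixels'][:,:,::-1],(800,500),interpolation=cv2.INTER_CUBIC))
"
```

```text
(array([0.0913, 0.0023, 0.0603]), np.float64(-0.19171560251839606), np.float64(-0.19171560251839992)) 0.5109781056786424 30.000107288360596
```

View pics/w3c.png

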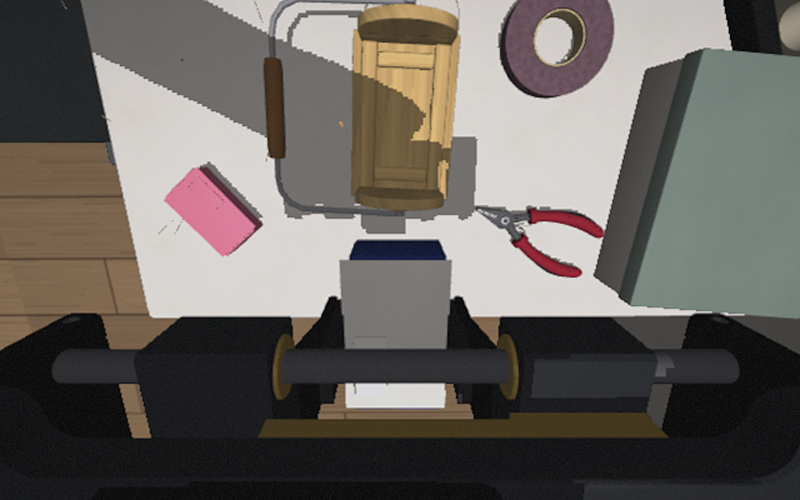

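The picture shows packet_a held level, with the caddy ahead at (407,110), its dark grip at (275,108) and the wire running outside the boards. Next I'll enlarge the caddy from this view and the top view together.

```bash
python3 -c "
from h import *
c=load('w3')['pixels'][0:180,205:385,::-1];t=load('top0')['pixels'][172:245,362:444,::-1]
a=cv2.resize(c,None,fx=3,fy=3,interpolation=cv2.INTER_CUBIC);b=cv2.resize(t,None,fx=3,fy=3,interpolation=cv2.INTER_CUBIC)
im=np.zeros((540,800,3),np.uint8);im[:,:540]=a;im[:b.shape[0],545:545+b.shape[1]]=b
cv2.imwrite('pics/cad.png',np.uint8(255*(im/255.)**.7))
"
```

```text
(no output)
```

View pics/cad.png

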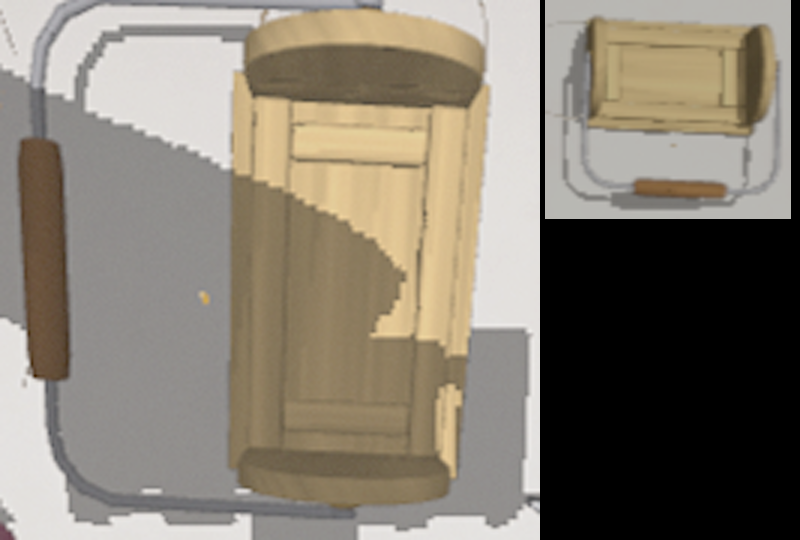

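The caddy's well corners in the left half are TL(289,163), TR(428,167), BR(410,402), BL(284,400), and the grip runs from (41,140) to (50,378). In the top crop the well centre is at about (671,76) and the grip centre at (680,187).

```bash
python3 -c "
from h import *
w=load('w3');t=load('top0')
f=lambda x,y:(205+x/3-.33,y/3-.33); g=lambda x,y:((x-545)/3+362-.33,y/3+172-.33)
C=[((289,163),.012),((428,167),.012),((410,402),.018),((284,400),.018)]
q=np.array([onz(w,*f(*p),z) for p,z in C]);print(q.round(4),q.mean(0))
n=np.linalg.norm;print('x widths',n(q[0]-q[1]),n(q[2]-q[3]),'len',n(q[0]-q[3]),n(q[1]-q[2]))
m=(q[0]+q[1]-q[2]-q[3])/2;print('yaw of y axis',np.degrees(np.arctan2(m[1],m[0])))
T=[(620,46),(722,50),(722,107),(620,102)]
qt=np.array([onz(t,*g(*p),.015) for p in T]);print('top',qt.round(4),qt.mean(0))
W=[f(289,163),f(284,400),f(410,402),f(428,167)]
for i,j in((0,0),(3,1),(2,2),(1,3)):
  pass
# top crop order: left=+y far-x -> TR of w3 (far +y,+x)
for a,b in((1,0),(2,1),(3,2),(0,3)): print('tri',[x if np.isscalar(x) else x.round(4) for x in tri(w,f(*C[a][0]),t,g(*T[b]))])
for a,b in(((41,140),(634,186)),((50,378),(726,190)),((45.5,258),(680,188))):
  print('grip',[x if np.isscalar(x) else x.round(4) for x in tri(w,f(*a),t,g(*b))],onz(w,*f(*a),.034).round(4))
"
```

```text
[[ 0.5698 -0.0577  0.012 ]
 [ 0.6202 -0.0593  0.012 ]
 [ 0.6148 -0.1421  0.018 ]
 [ 0.5665 -0.1412  0.018 ]] [ 0.59283262 -0.10008982  0.015     ]
x widths 0.0504593000135452 0.04831090461357183 len 0.08370520359832448 0.08322826252491235
yaw of y axis 87.03765598535308
top [[ 0.6163 -0.0615  0.015 ]
 [ 0.6126 -0.146   0.015 ]
 [ 0.5647 -0.1439  0.015 ]
 [ 0.5692 -0.0601  0.015 ]] [ 0.59069032 -0.10286502  0.015     ]
tri [array([ 0.618 , -0.0607,  0.0158]), np.float64(0.003923490880587877)]
tri [array([ 0.613 , -0.1434,  0.0205]), np.float64(0.00427931509217747)]
tri [array([ 0.5655, -0.1426,  0.015 ]), np.float64(0.0030478639826828323)]
tri [array([ 0.5694, -0.0592,  0.0179]), np.float64(0.0016069278109736064)]
grip [array([ 0.4951, -0.0608,  0.0645]), np.float64(0.002625188153942198)] [ 0.487 -0.054  0.034]
grip [array([ 0.4913, -0.1319,  0.0645]), np.float64(0.002691243558619863)] [ 0.4825 -0.1319  0.034 ]
grip [array([ 0.4934, -0.0955,  0.0662]), np.float64(0.004004194545987225)] [ 0.4849 -0.0912  0.034 ]
```

servo_tool(
  steps=[
    {"jaw": 0, "linear": [0.03, 0.002, 0], "spin": 2.7},
    {"jaw": 0, "linear": [0.04, 0.003, 0], "spin": 0},
    {"jaw": 0, "linear": [0.03, 0.002, 0], "spin": 0},
    {"jaw": 0, "linear": [0, 0, 0.03], "spin": 0},
    {"jaw": 0, "linear": [0, 0, 0.04], "spin": 0},
    {"jaw": 0, "linear": [0, 0, 0.04], "spin": 0},
    {"jaw": 0, "linear": [0, 0, 0.04], "spin": 0},
    {"jaw": 0, "linear": [0, 0, 0.015], "spin": 0},
  ],
)

```text
t: 6.4
position: [0.5931, -0.0985, 0.0415]
ee_rot: [-0.003, 0.724, 0.69, -0.002]
contact_force: [-1.1, 0.0, -0.3]
gripper_width: 0.515
finger_force: 30.0
```

servo_tool(
  steps=[
    {"jaw": 0, "linear": [0, 0, 0], "spin": 0},
    {"jaw": 0, "linear": [0, 0, 0], "spin": 0},
  ],
)

```text
t: 6.6
position: [0.5973, -0.1014, 0.0471]
ee_rot: [0.001, 0.725, 0.689, 0.001]
contact_force: [0.4, -0.2, 0.5]
gripper_width: 0.506
finger_force: 30.0
```

```bash
python3 -c "
from h import *
print(rel([.592,-.101,.022],-2.9)); c=snap('scene','s1')
cs=proj(c,[.59,-.1,.03]).astype(int);print(cs)
cv2.imwrite('pics/s1c.png',cv2.resize(c['pixels'][cs[1]-70:cs[1]+60,cs[0]-80:cs[0]+80,::-1],None,fx=4,fy=4,interpolation=cv2.INTER_CUBIC))
"
```

```text
(array([ 0.0001, -0.0053,  0.0251]), np.float64(-2.9529433673280145), np.float64(-0.052943367328012414))
[355 181]
```

servo_tool(
  steps=[
    {"jaw": 0, "linear": [0, -0.005, 0], "spin": 0},
    {"jaw": 0, "linear": [0, 0, 0.01], "spin": 0},
    {"jaw": 0, "linear": [0, 0, 0], "spin": 0},
    {"jaw": 0, "linear": [0, 0, 0], "spin": 0},
  ],
)

```text
t: 7.05
position: [0.5907, -0.1017, 0.0354]
ee_rot: [-0.0, 0.726, 0.688, -0.0]
contact_force: [0.4, 0.2, -0.6]
gripper_width: 0.508
finger_force: 30.0
```

```bash
python3 -c "
from h import *
print(rel([.592,-.101,.022],-2.9))"
```

```text
(array([0.0008, 0.0012, 0.0134]), np.float64(-3.0344557946828346), np.float64(-0.13445579468283597))
```

servo_tool(
  steps=[
    {"jaw": 0, "linear": [0.0005, 0.001, 0.005], "spin": 0},
    {"jaw": 0, "linear": [0, 0, 0.004], "spin": 0},
    {"jaw": 0, "linear": [0, 0, 0.003], "spin": 0},
    {"jaw": 0, "linear": [0, 0, 0.0015], "spin": 0},
    {"jaw": 0, "linear": [0, 0, 0], "spin": 0},
    {"jaw": 0, "linear": [0, 0, 0], "spin": 0},
  ],
)

```text
t: 7.65
position: [0.5921, -0.1014, 0.0221]
ee_rot: [0.0, 0.726, 0.688, 0.0]
contact_force: [-1.2, -0.4, -0.5]
gripper_width: 0.514
finger_force: 30.0
```

servo_tool(
  steps=[
    {"jaw": 0, "linear": [0, 0, 0.001], "spin": 0},
    {"jaw": 1, "linear": [0, 0, 0], "spin": 0},
    {"jaw": 1, "linear": [0, 0, 0], "spin": 0},
    {"jaw": 1, "linear": [0, 0, 0], "spin": 0},
    {"jaw": 1, "linear": [0, 0, 0], "spin": 0},
    {"jaw": 1, "linear": [0, 0, 0], "spin": 0},
  ],
)

```text
t: 8.25
position: [0.592, -0.1013, 0.021]
ee_rot: [-0.0, 0.726, 0.688, 0.0]
contact_force: [-0.5, 0.0, -1.1]
gripper_width: 0.882
finger_force: 0.0
```

servo_tool(
  steps=[
    {"jaw": 1, "linear": [0, 0, -0.02], "spin": 0},
    {"jaw": 1, "linear": [0, 0, -0.04], "spin": 0},
    {"jaw": 1, "linear": [0, 0, -0.04], "spin": 0},
    {"jaw": 1, "linear": [0, 0, -0.04], "spin": 0},
    {"jaw": 1, "linear": [0, 0, -0.04], "spin": 0},
    {"jaw": 1, "linear": [0, 0, -0.01], "spin": 0},
    {"jaw": 1, "linear": [0, 0, 0], "spin": 0},
    {"jaw": 1, "linear": [0, 0, 0], "spin": 0},
  ],
)

```text
t: 9.05
position: [0.5913, -0.1011, 0.2096]
ee_rot: [-0.001, 0.725, 0.688, -0.001]
contact_force: [-0.8, -0.3, -0.5]
gripper_width: 1.001
finger_force: 0.0
```

```bash
python3 -c "
from h import *
c=snap('wrist','w4');print(pose()[0],get_state()['gripper_width']); s=snap('scene','s2')
print(rel([.456,.313,.19],-45.4))
# card in well: expect corners
for f,cc in(('w4',c),('s2',s)): print(f,[proj(cc,[.592,-.101,z]).round(0) for z in(.011,.039)])
cs=proj(s,[.59,-.1,.03]).astype(int)
a=cv2.resize(c['pixels'][90:290,215:415,::-1],(500,500),interpolation=cv2.INTER_CUBIC)
b=cv2.resize(s['pixels'][cs[1]-75:cs[1]+75,cs[0]-45:cs[0]+45,::-1],(300,500),interpolation=cv2.INTER_CUBIC)
cv2.imwrite('pics/v4.png',np.uint8(255*(np.hstack([a,b])/255.)**.7))
"
```

```text
[ 0.59089294 -0.10105119  0.20901541] 0.9992085300589036
(array([ 0.4064, -0.1564,  0.0194]), np.float64(-3.0225544478536905), np.float64(42.377445552146305))
w4 [array([317., 182.]), array([317., 187.])]
s2 [array([355., 187.]), array([356., 178.])]
```

View pics/v4.png

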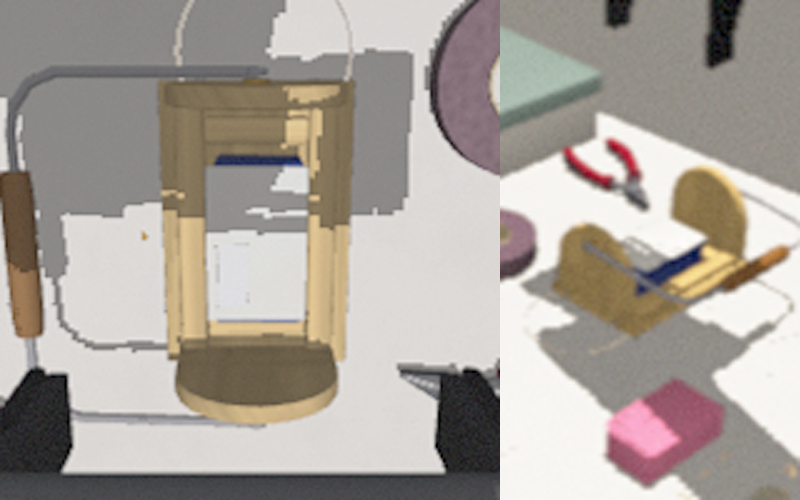

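The left half shows packet_a lying in the well with its edges parallel to the lip. Its card is at columns 206–309 and rows 165–321 of the crop, centred within about 1 mm of target. The right half confirms that it lies flat and the caddy has not moved. Next is packet_b.

servo_tool(
  steps=[
    {"jaw": 1, "linear": [0.0406, -0.0156, 0], "spin": 0},
    {"jaw": 1, "linear": [0.0406, -0.0156, 0], "spin": 0},
    {"jaw": 1, "linear": [0.0406, -0.0156, 0], "spin": 0},
    {"jaw": 1, "linear": [0.0406, -0.0156, 0], "spin": 0},
    {"jaw": 1, "linear": [0.0406, -0.0156, 0], "spin": 0},
    {"jaw": 1, "linear": [0.0406, -0.0156, 0], "spin": 0},
    {"jaw": 1, "linear": [0.0406, -0.0156, 0], "spin": 0},
    {"jaw": 1, "linear": [0.0406, -0.0156, 0], "spin": 0},
  ],
)

```text
t: 9.95
position: [0.4829, 0.2308, 0.2094]
ee_rot: [-0.0, 0.726, 0.688, -0.001]
contact_force: [1.0, 1.5, -0.9]
gripper_width: 1.0
finger_force: 0.0
```

servo_tool(
  steps=[
    {"jaw": 1, "linear": [0.0406, -0.0156, 0], "spin": 0},
    {"jaw": 1, "linear": [0.0406, -0.0156, 0], "spin": 0},
    {"jaw": 1, "linear": [0, 0, 0], "spin": 8.48},
    {"jaw": 1, "linear": [0, 0, 0], "spin": 8.48},
    {"jaw": 1, "linear": [0, 0, 0], "spin": 8.48},
    {"jaw": 1, "linear": [0, 0, 0], "spin": 8.48},
    {"jaw": 1, "linear": [0, 0, 0], "spin": 8.48},
    {"jaw": 1, "linear": [0, 0, 0], "spin": 0},
  ],
)

```text
t: 10.75
position: [0.4569, 0.3118, 0.2093]
ee_rot: [0.001, 0.925, 0.379, -0.001]
contact_force: [-0.2, -1.0, 0.1]
gripper_width: 1.001
finger_force: 0.0
```

servo_tool(
  steps=[
    {"jaw": 1, "linear": [0, 0, 0], "spin": 0},
    {"jaw": 1, "linear": [0, 0, 0], "spin": 0},
  ],
)

```text
t: 10.95
position: [0.4574, 0.3121, 0.2104]
ee_rot: [0.0, 0.925, 0.38, -0.001]
contact_force: [0.4, -0.6, -0.5]
gripper_width: 0.999
finger_force: 0.0
```

```bash
cat >> h.py <<'E'
def card(c,guess,z):
    u=proj(c,guess); hsv=cv2.cvtColor(c['pixels'],cv2.COLOR_RGB2HSV)
    m=((hsv[...,1]<60)&(hsv[...,2]>60)).astype(np.uint8)
    m[:int(u[1])-70]=0;m[int(u[1])+75:]=0;m[:,:int(u[0])-60]=0;m[:,int(u[0])+60:]=0
    m=cv2.morphologyEx(cv2.morphologyEx(m,cv2.MORPH_OPEN,np.ones((3,3))),cv2.MORPH_CLOSE,np.ones((5,5)))
    cs=cv2.findContours(m,cv2.RETR_EXTERNAL,cv2.CHAIN_APPROX_NONE)[0]
    k=min(cs,key=lambda k:-cv2.pointPolygonTest(k,(float(u[0]),float(u[1])),True))
    r=cv2.minAreaRect(k); b=cv2.boxPoints(r); q=np.array([onz(c,*p,z) for p in b])
    e=[q[(i+1)%4]-q[i] for i in range(4)]
    print('rect',np.round(r[0],1),np.round(r[1],1),r[2].__round__(1),'area',cv2.contourArea(k),'centre',q.mean(0).round(4),'sides',[round(float(np.linalg.norm(x)),4) for x in e[:2]],'dirs',[round(float(np.degrees(np.arctan2(x[1],x[0]))),1) for x in e[:2]])
    return r,b,q
E
python3 -c "
from h import *
c=snap('wrist','w5');print(pose()[0]);card(c,[.456,.313,.03],.03);print(rel([.456,.313,.2],-45.4))"
```

```text
[0.45746609 0.31218025 0.21062365]
rect [314. 182.] [60. 40.] 90.0 area 2361.0 centre [0.4569 0.3162 0.03  ] sides [0.0453, 0.0717] dirs [-45.3, -134.3]
(array([-0.0005, -0.0016,  0.0106]), np.float64(-45.317621846630225), np.float64(0.08237815336977405))
```

servo_tool(
  steps=[
    {"jaw": 1, "linear": [0.0025, -0.003, 0.035], "spin": 0},
    {"jaw": 1, "linear": [0, 0, 0.035], "spin": 0},
    {"jaw": 1, "linear": [0, 0, 0], "spin": 0},
    {"jaw": 1, "linear": [0, 0, 0], "spin": 0},
  ],
)

```text
t: 11.4
position: [0.4573, 0.316, 0.1413]
ee_rot: [0.0, 0.925, 0.379, -0.0]
contact_force: [0.4, -0.8, 0.2]
gripper_width: 0.996
finger_force: 0.0
```

```bash
python3 -c "
from h import *
a=load('w5');c=snap('wrist','w6');r,b,q=card(c,[.457,.316,.03],.03);r0,b0,q0=card(a,[.457,.316,.03],.03)
S=lambda b:b[np.argsort(np.arctan2(*(b-b.mean(0)).T))]
print([tri(a,x,c,y)[0].round(4) for x,y in zip(S(b0),S(b))])
m=q.mean(0);print(rel([m[0],m[1],.014],-45.3))"
```

```text
rect [316. 201.] [72. 50.] 90.0 area 3478.0 centre [0.4565 0.3164 0.03  ] sides [0.0458, 0.0714] dirs [-45.4, -134.0]
rect [314. 182.] [60. 40.] 90.0 area 2361.0 centre [0.4569 0.3162 0.03  ] sides [0.0453, 0.0717] dirs [-45.3, -134.3]
[array([0.4674, 0.3579, 0.0378]), array([0.4142, 0.3085, 0.0302]), array([0.4485, 0.274 , 0.0304]), array([0.4984, 0.3258, 0.0336])]
(array([-0.0016, -0.001 ,  0.1286]), np.float64(-45.415120688480634), np.float64(-0.11512068848062995))
```

servo_tool(
  steps=[
    {"jaw": 1, "linear": [-0.001, -0.0005, 0.04], "spin": 0},
    {"jaw": 1, "linear": [0, 0, 0.04], "spin": 0},
    {"jaw": 1, "linear": [0, 0, 0.033], "spin": 0},
    {"jaw": 1, "linear": [0, 0, 0.015], "spin": 0},
    {"jaw": 0, "linear": [0, 0, 0], "spin": 0},
    {"jaw": 0, "linear": [0, 0, 0], "spin": 0},
    {"jaw": 0, "linear": [0, 0, 0], "spin": 0},
    {"jaw": 0, "linear": [0, 0, 0], "spin": 0},
  ],
)

```text
t: 12.25
position: [0.4575, 0.3168, 0.015]
ee_rot: [-0.001, 0.925, 0.379, 0.002]
contact_force: [-0.3, -0.6, 0.5]
gripper_width: 0.723
finger_force: 0.0
```

servo_tool(
  steps=[
    {"jaw": 0, "linear": [0, 0, 0], "spin": 0},
    {"jaw": 0, "linear": [0, 0, 0], "spin": 0},
    {"jaw": 0, "linear": [0, 0, 0], "spin": 0},
    {"jaw": 0, "linear": [0, 0, 0], "spin": 0},
  ],
)

```text
t: 12.65
position: [0.4566, 0.3161, 0.0136]
ee_rot: [-0.0, 0.925, 0.379, 0.0]
contact_force: [-0.4, -0.3, 3.4]
gripper_width: 0.513
finger_force: 30.0
```

servo_tool(
  steps=[
    {"jaw": 0, "linear": [0, 0, -0.02], "spin": 0},
    {"jaw": 0, "linear": [0, 0, -0.04], "spin": 0},
    {"jaw": 0, "linear": [0, 0, -0.04], "spin": -8.48},
    {"jaw": 0, "linear": [0, 0, -0.04], "spin": -8.48},
    {"jaw": 0, "linear": [0, 0, -0.03], "spin": -8.48},
    {"jaw": 0, "linear": [0, 0, 0], "spin": -8.48},
    {"jaw": 0, "linear": [0, 0, 0], "spin": -8.48},
    {"jaw": 0, "linear": [-0.02, 0.0077, 0], "spin": 0},
  ],
)

```text
t: 13.45
position: [0.4612, 0.2984, 0.1828]
ee_rot: [-0.001, 0.723, 0.691, 0.0]
contact_force: [0.2, 0.3, -1.7]
gripper_width: 0.51
finger_force: 30.0
```

servo_tool(
  steps=[
    {"jaw": 0, "linear": [-0.04, 0.0154, 0], "spin": 0},
    {"jaw": 0, "linear": [-0.04, 0.0154, 0], "spin": 0},
    {"jaw": 0, "linear": [-0.04, 0.0154, 0], "spin": 0},
    {"jaw": 0, "linear": [-0.04, 0.0154, 0], "spin": 0},
    {"jaw": 0, "linear": [-0.04, 0.0154, 0], "spin": 0},
    {"jaw": 0, "linear": [-0.04, 0.0154, 0], "spin": 0},
    {"jaw": 0, "linear": [-0.04, 0.0154, 0], "spin": 0},
    {"jaw": 0, "linear": [-0.04, 0.0154, 0], "spin": 0},
  ],
)

```text
t: 14.25
position: [0.569, -0.0322, 0.1828]
ee_rot: [-0.0, 0.725, 0.688, 0.0]
contact_force: [-0.3, 0.7, -0.2]
gripper_width: 0.509
finger_force: 30.0
```

servo_tool(
  steps=[
    {"jaw": 0, "linear": [-0.04, 0.0154, 0], "spin": 0},
    {"jaw": 0, "linear": [-0.029, 0.011, 0], "spin": 0},
    {"jaw": 0, "linear": [0, 0, 0], "spin": 0},
    {"jaw": 0, "linear": [0, 0, 0], "spin": 0},
    {"jaw": 0, "linear": [0, 0, 0], "spin": 0},
  ],
)

```text
t: 14.75
position: [0.5915, -0.0992, 0.1826]
ee_rot: [-0.001, 0.725, 0.689, 0.0]
contact_force: [0.2, 1.4, -0.7]
gripper_width: 0.513
finger_force: 30.0
```

```bash
python3 -c "
from h import *
print(rel([.5925,-.101,.051],-3))
c=load('w4')
# refined card a in well from w4
for z in(.039,):
  q=np.array([onz(c,u,v,z) for u,v in((297.4,156),(338.6,156),(338.6,218.4),(297.4,218.4))]);print(q.mean(0).round(4),q.round(4))
"
```

```text
(array([-0.0019,  0.0012,  0.1316]), np.float64(-2.921910062673506), np.float64(0.07808993732649583))
[ 0.5934 -0.1022  0.039 ] [[ 0.5726 -0.0645  0.039 ]
 [ 0.618  -0.0669  0.039 ]
 [ 0.6158 -0.14    0.039 ]
 [ 0.5674 -0.1375  0.039 ]]
```

servo_tool(
  steps=[
    {"jaw": 0, "linear": [-0.0025, 0.001, 0.03], "spin": 0},
    {"jaw": 0, "linear": [0, 0, 0.04], "spin": 0},
    {"jaw": 0, "linear": [0, 0, 0.03], "spin": 0},
    {"jaw": 0, "linear": [0, 0, 0.015], "spin": 0},
    {"jaw": 0, "linear": [0, 0, 0], "spin": 0},
    {"jaw": 0, "linear": [0, 0, 0], "spin": 0},
    {"jaw": 0, "linear": [0, 0, 0], "spin": 0},
  ],
)

```text
t: 15.45
position: [0.5942, -0.1034, 0.0701]
ee_rot: [0.001, 0.725, 0.688, 0.001]
contact_force: [0.1, -0.1, -0.2]
gripper_width: 0.504
finger_force: 30.0
```

```bash
python3 -c "
from h import *
print(rel([.5925,-.1015,.051],-3))"
```

```text
(array([ 0.0018, -0.0018,  0.0191]), np.float64(-3.0008923551489937), np.float64(-0.0008923551489914416))
```

servo_tool(
  steps=[
    {"jaw": 0, "linear": [0.0015, -0.0015, 0.008], "spin": 0},
    {"jaw": 0, "linear": [0, 0, 0.006], "spin": 0},
    {"jaw": 0, "linear": [0, 0, 0], "spin": 0},
    {"jaw": 0, "linear": [0, 0, 0], "spin": 0},
    {"jaw": 0, "linear": [0, 0, 0], "spin": 0},
  ],
)

```text
t: 15.95
position: [0.5913, -0.102, 0.0542]
ee_rot: [0.0, 0.726, 0.688, 0.0]
contact_force: [0.2, -0.0, 0.5]
gripper_width: 0.509
finger_force: 30.0
```

```bash
python3 -c "
from h import *
print(rel([.5925,-.1015,.051],-3))"
```

```text
(array([0.0005, 0.0011, 0.0032]), np.float64(-3.0330910498958317), np.float64(-0.03309104989583034))
```

servo_tool(
  steps=[
    {"jaw": 0, "linear": [0.0005, 0.001, 0.0015], "spin": 0},
    {"jaw": 0, "linear": [0, 0, 0.0015], "spin": 0},
    {"jaw": 0, "linear": [0, 0, 0], "spin": 0},
    {"jaw": 0, "linear": [0, 0, 0], "spin": 0},
  ],
)

```text
t: 16.35
position: [0.5922, -0.1014, 0.051]
ee_rot: [-0.0, 0.726, 0.688, -0.0]
contact_force: [0.9, -0.3, -0.4]
gripper_width: 0.514
finger_force: 30.0
```

servo_tool(
  steps=[
    {"jaw": 0, "linear": [0, 0, 0.0007], "spin": 0},
    {"jaw": 0, "linear": [0, 0, 0], "spin": 0},
    {"jaw": 1, "linear": [0, 0, 0], "spin": 0},
    {"jaw": 1, "linear": [0, 0, 0], "spin": 0},
    {"jaw": 1, "linear": [0, 0, 0], "spin": 0},
    {"jaw": 1, "linear": [0, 0, 0], "spin": 0},
    {"jaw": 1, "linear": [0, 0, 0], "spin": 0},
    {"jaw": 1, "linear": [0, 0, 0], "spin": 0},
  ],
)

```text
t: 17.15
position: [0.5922, -0.1014, 0.0504]
ee_rot: [-0.0, 0.726, 0.688, 0.0]
contact_force: [0.2, -0.4, -0.2]
gripper_width: 0.951
finger_force: 0.0
```

servo_tool(
  steps=[
    {"jaw": 1, "linear": [0, 0, -0.02], "spin": 0},
    {"jaw": 1, "linear": [0, 0, -0.04], "spin": 0},
    {"jaw": 1, "linear": [0, 0, -0.04], "spin": 0},
    {"jaw": 1, "linear": [0, 0, -0.04], "spin": 0},
    {"jaw": 1, "linear": [0, 0, -0.02], "spin": 0},
    {"jaw": 1, "linear": [0, 0, 0], "spin": 0},
    {"jaw": 1, "linear": [0, 0, 0], "spin": 0},
  ],
)

```text
t: 17.85
position: [0.5921, -0.1013, 0.2101]
ee_rot: [-0.0, 0.726, 0.688, 0.0]
contact_force: [0.3, 0.2, -1.0]
gripper_width: 1.0
finger_force: 0.0
```

```bash
python3 -c "
from h import *
c=snap('wrist','w7');s=snap('scene','s3');print(pose()[0])
# card b: edges via saturation mask over wood
card(c,[.5925,-.1015,.067],.067)
# grip: dark brown mask
for f,n in((c,'w7'),(load('w4'),'w4'),(load('w3'),'w3')):
  hsv=cv2.cvtColor(f['pixels'],cv2.COLOR_RGB2HSV); u=proj(f,[.493,-.097,.066]);H,S,V=[hsv[...,i].astype(int) for i in range(3)]
  m=((S>110)&(V<190)&((H<16)|(H>170))).astype(np.uint8);k=np.zeros_like(m);a,b=int(u[0]),int(u[1]);k[max(b-60,0):b+60,max(a-25,0):a+25]=1;m=m*k
  r=cv2.minAreaRect(np.argwhere(m)[:,::-1].astype(np.float32));print(n,'grip',u.round(1),np.round(r[0],1),np.round(r[1],1),r[2])
cs=proj(s,[.59,-.1,.05]).astype(int)
a=cv2.resize(c['pixels'][90:290,215:415,::-1],(500,500),interpolation=cv2.INTER_CUBIC)
b=cv2.resize(s['pixels'][cs[1]-75:cs[1]+75,cs[0]-45:cs[0]+45,::-1],(300,500),interpolation=cv2.INTER_CUBIC)
cv2.imwrite('pics/v7.png',np.uint8(255*(np.hstack([a,b])/255.)**.7))
"
```

```text
[ 0.59125468 -0.10114927  0.20868339]
rect [316.5 192.5] [67. 45.] 90.0 area 2846.5 centre [ 0.593  -0.1014  0.067 ] sides [0.0457, 0.0728] dirs [-3.0, -91.7]
w7 grip [221.7 194.2] [218.6 207.2] [28.5 96.5] 11.996898651123047
w4 grip [222.7 194.4] [219.6 205.8] [29.4 93.7] 12.835609436035156
w3 grip [218.6  89.3] [219.4  86.4] [79.5 13.8] 87.39744567871094
```

Packet_b sits squarely on packet_a: its card measures 45.7×72.8 mm at the expected height, centred at (0.593,-0.1014) and turned -3°. Next I'll move above the grip.

servo_tool(
  steps=[
    {"jaw": 0.6, "linear": [0, -0.033, 0], "spin": 0},
    {"jaw": 0.6, "linear": [0, -0.033, 0], "spin": 0},
    {"jaw": 0.6, "linear": [0, -0.033, 0], "spin": 0},
    {"jaw": 0.6, "linear": [0, 0, 0.03], "spin": 0},
    {"jaw": 0.6, "linear": [0, 0, 0.03], "spin": 0},
    {"jaw": 0.6, "linear": [0, 0, 0], "spin": 0},
    {"jaw": 0.6, "linear": [0, 0, 0], "spin": 0},
    {"jaw": 0.6, "linear": [0, 0, 0], "spin": 0},
  ],
)

```text
t: 18.75
position: [0.4942, -0.0964, 0.1513]
ee_rot: [0.001, 0.726, 0.688, 0.0]
contact_force: [-0.1, 1.0, 0.7]
gripper_width: 0.602
finger_force: 0.0
```

```bash
python3 -c "
from h import *
c=snap('wrist','w8');print(rel([.4925,-.096,.047],-3),get_state()['gripper_width'])
P=[]
for f in(c,load('w3')):
  hsv=cv2.cvtColor(f['pixels'],cv2.COLOR_RGB2HSV); u=proj(f,[.493,-.097,.066]);H,S,V=[hsv[...,i].astype(int) for i in range(3)]
  m=((S>110)&(V<190)&((H<14)|(H>170))).astype(np.uint8);k=np.zeros_like(m);a,b=int(u[0]),int(u[1]);k[max(b-80,0):b+80,max(a-30,0):a+30]=1;m=m*k
  m=cv2.morphologyEx(m,cv2.MORPH_OPEN,np.ones((5,5)))
  r=cv2.minAreaRect(np.argwhere(m)[:,::-1].astype(np.float32));print('grip pred',u.round(1),np.round(r[0],1),np.round(r[1],1),r[2]);P.append(r[0])
print(tri(c,P[0],load('w3'),P[1]))
"
```

```text
(array([ 0.0004, -0.0021,  0.1045]), np.float64(-3.032869954225292), np.float64(-0.0328699542252906)) 0.6011156680056241
grip pred [314.2 211.6] [0. 0.] [0. 0.] 0.0
grip pred [218.6  89.3] [0. 0.] [0. 0.] 0.0
(array([ 1.82884975, -0.54398226,  1.77085613]), np.float64(0.04894404205566843))
```

```bash
python3 -c "
from h import *
c=load('w8');P=[]
for f in(c,load('w3')):
  hsv=cv2.cvtColor(f['pixels'],cv2.COLOR_RGB2HSV); u=proj(f,[.493,-.097,.066]);a,b=int(u[0]),int(u[1]);print(hsv[b,a-4:a+5:4].tolist())
  H,S,V=[hsv[...,i].astype(int) for i in range(3)]
  m=((S>90)&(V<200)&(H<18)).astype(np.uint8);k=np.zeros_like(m);k[max(b-80,0):b+80,max(a-30,0):a+30]=1;m=m*k
  m=cv2.morphologyEx(m,cv2.MORPH_OPEN,np.ones((3,3)))
  q=max(cv2.findContours(m,0,1)[0],key=cv2.contourArea);r=cv2.minAreaRect(q);print('pred',u.round(1),np.round(r[0],1),np.round(r[1],1),r[2],cv2.boundingRect(q));P.append(r[0])
print(tri(c,P[0],load('w3'),P[1]))
"
```

```text
[[13, 129, 73], [14, 129, 77], [13, 135, 68]]
pred [314.2 211.6] [314.  207.5] [79. 14.] 90.0 (307, 168, 15, 80)
[[12, 146, 68], [14, 147, 73], [14, 137, 69]]
pred [218.6  89.3] [219.3  86. ] [80.4 14.1] 87.39744567871094 (211, 46, 17, 81)
(array([ 0.49310057, -0.09394077,  0.06354842]), np.float64(0.00022549874017420784))
```

servo_tool(
  steps=[
    {"jaw": 0.6, "linear": [0.001, -0.001, 0.03], "spin": 0},
    {"jaw": 0.6, "linear": [0, 0, 0.03], "spin": 0},
    {"jaw": 0.6, "linear": [0, 0, 0.03], "spin": 0},
    {"jaw": 0.6, "linear": [0, 0, 0.013], "spin": 0},
    {"jaw": 0.6, "linear": [0, 0, 0], "spin": 0},
    {"jaw": 0.6, "linear": [0, 0, 0], "spin": 0},
    {"jaw": 0.6, "linear": [0, 0, 0], "spin": 0},
  ],
)

```text
t: 19.5
position: [0.4939, -0.0953, 0.049]
ee_rot: [0.001, 0.726, 0.688, 0.001]
contact_force: [0.1, 0.4, 0.1]
gripper_width: 0.602
finger_force: 0.0
```

```bash
python3 -c "
from h import *
print(rel([.493,-.095,.0455],-3))"
```

```text
(array([ 0.0003, -0.001 ,  0.0035]), np.float64(-3.0266018909676853), np.float64(-0.02660189096768306))
```

servo_tool(
  steps=[
    {"jaw": 0.6, "linear": [0, -0.001, 0.003], "spin": 0},
    {"jaw": 0, "linear": [0, 0, 0], "spin": 0},
    {"jaw": 0, "linear": [0, 0, 0], "spin": 0},
    {"jaw": 0, "linear": [0, 0, 0], "spin": 0},
    {"jaw": 0, "linear": [0, 0, 0], "spin": 0},
    {"jaw": 0, "linear": [0, 0, 0], "spin": 0},
    {"jaw": 0, "linear": [0, 0, 0], "spin": 0},
    {"jaw": 0, "linear": [0, 0, 0], "spin": 0},
  ],
)

```text
t: 20.3
position: [0.4918, -0.0951, 0.0445]
ee_rot: [0.0, 0.726, 0.688, 0.0]
contact_force: [1.2, -0.8, -0.3]
gripper_width: 0.149
finger_force: 30.0
```

servo_tool(
  steps=[
    {"jaw": 0, "linear": [0, 0, 0], "spin": 0},
    {"jaw": 0, "linear": [0, 0, 0], "spin": 0},
  ],
)

```text
t: 20.5
position: [0.4917, -0.0951, 0.0444]
ee_rot: [0.0, 0.726, 0.688, 0.0]
contact_force: [1.9, 0.4, 0.6]
gripper_width: 0.147
finger_force: 30.0
```

servo_tool(
  steps=[
    {"jaw": 0, "linear": [0, 0, -0.004], "spin": 0},
    {"jaw": 0, "linear": [0, 0.0004, -0.0087], "spin": 0},
    {"jaw": 0, "linear": [0, 0.0011, -0.0087], "spin": 0},
    {"jaw": 0, "linear": [0, 0.0019, -0.0085], "spin": 0},
    {"jaw": 0, "linear": [0, 0.0026, -0.0083], "spin": 0},
    {"jaw": 0, "linear": [0, 0, 0], "spin": 0},
    {"jaw": 0, "linear": [0, 0, 0], "spin": 0},
  ],
)

```text
t: 21.2
position: [0.4975, -0.0955, 0.0828]
ee_rot: [0.0, 0.726, 0.688, 0.0]
contact_force: [0.0, -0.5, 0.9]
gripper_width: 0.151
finger_force: 30.0
```

```bash
python3 -c "
from h import *
s=get_state();print(s['position'],s['contact_force'],s['moment'],s['gripper_width'])
c=snap('wrist','w9');card(c,[.5925,-.1015,.067],.067)
s0=load('scene0')['pixels'].astype(int);s3=load('s3')['pixels'].astype(int);s4=snap('scene','s4')['pixels'].astype(int)
"
```

```text
[ 0.4975189  -0.09545822  0.08279566] [ 0.01591811 -0.53382359  0.87820315] [-0.07828585  0.27125213  0.03378154] 0.15112990589253536
rect [473.  227.5] [103.  96.] 90.0 area 7897.0 centre [ 0.5982 -0.0905  0.067 ] sides [0.0578, 0.0716] dirs [-3.0, -81.7]
```

servo_tool(
  steps=[
    {"jaw": 0, "linear": [0, 0.0033, -0.0081], "spin": 0},
    {"jaw": 0, "linear": [0, 0.004, -0.0077], "spin": 0},
    {"jaw": 0, "linear": [0, 0.0047, -0.0074], "spin": 0},
    {"jaw": 0, "linear": [0, 0.0053, -0.0069], "spin": 0},
    {"jaw": 0, "linear": [0, 0.0059, -0.0064], "spin": 0},
    {"jaw": 0, "linear": [0, 0, 0], "spin": 0},
    {"jaw": 0, "linear": [0, 0, 0], "spin": 0},
  ],
)

```text
t: 22.0
position: [0.521, -0.0967, 0.1194]
ee_rot: [0.0, 0.726, 0.688, 0.0]
contact_force: [-2.4, 0.6, 3.0]
gripper_width: 0.149
finger_force: 30.0
```

```bash
python3 -c "
from h import *
s=get_state();print(s['position'],s['contact_force'],s['moment'],s['gripper_width'])
print(rel([.592-.0707*.9986,-.101+.0707*.052,.068+.0707-.019],-3))
c=snap('top','t1')
"
```

```text
[ 0.52101019 -0.0966756   0.11939525] [-2.38701883  0.64350603  2.96333832] [-0.02324699  0.68173435 -0.06958827] 0.1494872030647248
(array([-0.0006,  0.0004, -0.0003]), np.float64(-3.026733364358127), np.float64(-0.026733364358122458))
```

servo_tool(
  steps=[
    {"jaw": 0, "linear": [0, 0.0064, -0.006], "spin": 0},
    {"jaw": 0, "linear": [0, 0.0069, -0.0054], "spin": 0},
    {"jaw": 0, "linear": [0, 0.0074, -0.0047], "spin": 0},
    {"jaw": 0, "linear": [0, 0.0077, -0.004], "spin": 0},
    {"jaw": 0, "linear": [0, 0.0081, -0.0033], "spin": 0},
    {"jaw": 0, "linear": [0, 0, 0], "spin": 0},
  ],
)

```text
t: 22.65
position: [0.5603, -0.0987, 0.1448]
ee_rot: [0.002, 0.725, 0.688, 0.002]
contact_force: [-3.5, 1.0, 8.7]
gripper_width: 0.15
finger_force: 30.0
```

servo_tool(
  steps=[
    {"jaw": 0, "linear": [0, 0.0083, -0.0026], "spin": 0},
    {"jaw": 0, "linear": [0, 0.0085, -0.0019], "spin": 0},
    {"jaw": 0, "linear": [0, 0.0087, -0.0011], "spin": 0},
    {"jaw": 0, "linear": [0, 0.0087, -0.0004], "spin": 0},
    {"jaw": 0, "linear": [0, 0, 0], "spin": 0},
    {"jaw": 0, "linear": [0, 0, 0], "spin": 0},
  ],
)

```text
t: 23.25
position: [0.5948, -0.1005, 0.1505]
ee_rot: [0.003, 0.725, 0.688, 0.002]
contact_force: [0.9, 0.7, 6.3]
gripper_width: 0.149
finger_force: 30.0
```

```bash
python3 -c "
from h import *
s=get_state();print(s['position'],s['contact_force'],s['moment'],s['gripper_width'],s['t'])
c=snap('scene','s5');t=snap('top','t2')
def crop(im,p,h,w,f):
  u,v=p.astype(int);return cv2.resize(im['pixels'][max(v-h,0):v+h,u-w:u+w,::-1],None,fx=f,fy=f,interpolation=cv2.INTER_CUBIC)
p=proj(c,[.59,-.1,.07]);print(p)
a=crop(c,p,75,65,4)
b=crop(load('s3'),p,75,40,3)
im=np.zeros((600,800,3),np.uint8);im[:a.shape[0],:a.shape[1]]=a;im[:b.shape[0],540:540+b.shape[1]]=b
cv2.imwrite('pics/v10.png',np.uint8(255*(im/255.)**.7))
"
```

```text
[ 0.59478789 -0.10045015  0.15052063] [0.8588981  0.68541294 6.32261484] [-0.01153743 -0.05618267  0.01645057] 0.1488804639166054 23.25
[356.56647139 168.74248169]
```

servo_tool(
  steps=[
    {"jaw": 0, "linear": [0, 0, -0.001], "spin": 0},
    {"jaw": 0, "linear": [0, 0, -0.002], "spin": 0},
    {"jaw": 0, "linear": [0, 0, -0.003], "spin": 0},
    {"jaw": 0, "linear": [0, 0, -0.004], "spin": 0},
    {"jaw": 0, "linear": [0, 0, -0.005], "spin": 0},
    {"jaw": 0, "linear": [0, 0, -0.003], "spin": 0},
    {"jaw": 0, "linear": [0, 0, -0.002], "spin": 0},
    {"jaw": 0, "linear": [0, 0, 0], "spin": 0},
  ],
)

```text
t: 24.15
position: [0.5914, -0.1004, 0.1689]
ee_rot: [0.0, 0.726, 0.688, 0.0]
contact_force: [-0.1, 0.5, -6.1]
gripper_width: 0.151
finger_force: 30.0
```

servo_tool(
  steps=[
    {"jaw": 0, "linear": [0, 0, 0], "spin": 0},
    {"jaw": 0, "linear": [0, 0, 0], "spin": 0},
    {"jaw": 0, "linear": [0, 0, 0], "spin": 0},
  ],
)

```text
t: 24.45
position: [0.591, -0.1003, 0.1683]
ee_rot: [-0.0, 0.726, 0.688, -0.0]
contact_force: [0.0, -0.6, -5.3]
gripper_width: 0.149
finger_force: 30.0
```

```bash
python3 -c "
from h import *
s=get_state();print(s['position'],s['contact_force'],s['moment'],s['gripper_width'],s['t'])
c=snap('scene','s6')
p=proj(c,[.59,-.1,.08]).astype(int)
g=lambda f:cv2.resize(load(f)['pixels'][p[1]-70:p[1]+70,p[0]-50:p[0]+50,::-1],None,fx=4,fy=4,interpolation=cv2.INTER_CUBIC)
cv2.imwrite('pics/v10.png',np.uint8(255*(np.hstack([g('s5'),g('s6')])/255.)**.7)); print(p)
"
```

```text
[ 0.59100342 -0.1003153   0.16826533] [ 0.03024444 -0.6384514  -5.28611087] [-0.09624726  0.00111627  0.03505663] 0.14867084143637901 24.45
[356 165]
```

View pics/v10.png

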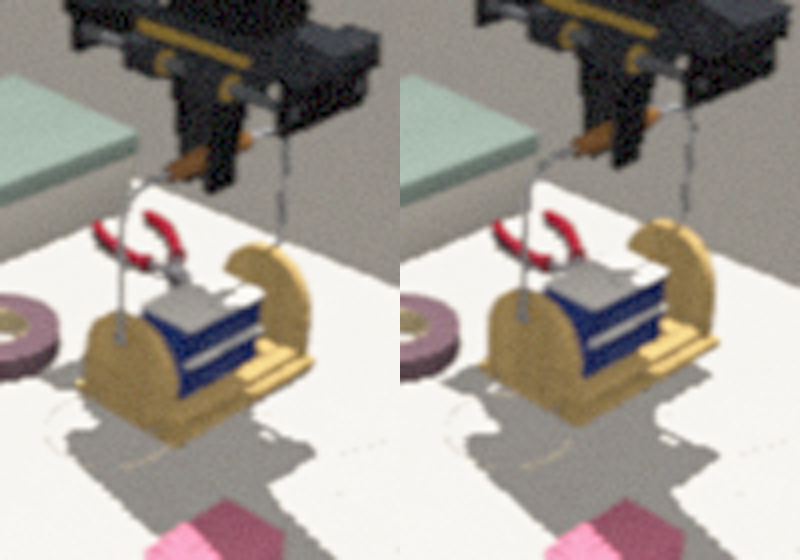

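Before (left) and after (right) the small lift, the handle stands upright and the caddy hangs level at about (600,330) with both packets stacked in line. I'll lift it the rest of the way.

servo_tool(
  steps=[
    {"jaw": 0, "linear": [0, 0, -0.003], "spin": 0},
    {"jaw": 0, "linear": [0, 0, -0.006], "spin": 0},
    {"jaw": 0, "linear": [0, 0, -0.008], "spin": 0},
    {"jaw": 0, "linear": [0, 0, -0.01], "spin": 0},
    {"jaw": 0, "linear": [0, 0, -0.01], "spin": 0},
    {"jaw": 0, "linear": [0, 0, -0.01], "spin": 0},
    {"jaw": 0, "linear": [0, 0, -0.01], "spin": 0},
    {"jaw": 0, "linear": [0, 0, -0.01], "spin": 0},
  ],
)

```text
t: 25.3
position: [0.5912, -0.1004, 0.2365]
ee_rot: [0.0, 0.726, 0.688, 0.0]
contact_force: [-0.4, 0.5, -5.5]
gripper_width: 0.148
finger_force: 30.0
```

servo_tool(
  steps=[
    {"jaw": 0, "linear": [0, 0, -0.01], "spin": 0},
    {"jaw": 0, "linear": [0, 0, -0.009], "spin": 0},
    {"jaw": 0, "linear": [0, 0, -0.007], "spin": 0},
    {"jaw": 0, "linear": [0, 0, -0.005], "spin": 0},
    {"jaw": 0, "linear": [0, 0, -0.002], "spin": 0},
    {"jaw": 0, "linear": [0, 0, 0], "spin": 0},
    {"jaw": 0, "linear": [0, 0, 0], "spin": 0},
    {"jaw": 0, "linear": [0, 0, 0], "spin": 0},
  ],
)

```text
t: 26.1
position: [0.5909, -0.1003, 0.268]
ee_rot: [-0.0, 0.726, 0.688, -0.0]
contact_force: [-0.1, -1.0, -5.0]
gripper_width: 0.15
finger_force: 30.0
```

servo_tool(
  steps=[
    {"jaw": 0, "linear": [0, 0, 0], "spin": 0},
    {"jaw": 0, "linear": [0, 0, 0], "spin": 0},
    {"jaw": 0, "linear": [0, 0, 0], "spin": 0},
    {"jaw": 0, "linear": [0, 0, 0], "spin": 0},
    {"jaw": 0, "linear": [0, 0, 0], "spin": 0},
    {"jaw": 0, "linear": [0, 0, 0], "spin": 0},
  ],
)

```text
t: 26.7
position: [0.5912, -0.1004, 0.2685]
ee_rot: [0.0, 0.726, 0.688, 0.0]
contact_force: [-0.3, -0.1, -5.1]
gripper_width: 0.151
finger_force: 30.0
```

```bash
python3 -c "
from h import *
s=get_state();print(s['position'],s['contact_force'],s['moment'],s['gripper_width'],s['t'],np.abs(s['qd']).max())
# underside corner (front, near +y): pixel in s5 crop (178,440)/4 ; compare lowest wood pixel in scene now
c=snap('scene','s7')
for f in('s5','s6','s7'):
  hsv=cv2.cvtColor(load(f)['pixels'],cv2.COLOR_RGB2HSV);H,S,V=[hsv[...,i].astype(int) for i in range(3)]
  m=((H>14)&(H<26)&(S>95)&(V>60)).astype(np.uint8);m[:, :320]=0;m[:,400:]=0;m[:70]=0;m[240:]=0
  m=cv2.morphologyEx(m,cv2.MORPH_OPEN,np.ones((3,3)));k=max(cv2.findContours(m,0,1)[0],key=cv2.contourArea)[:,0]
  i=k[:,1].argmax();l=k[:,0].argmin();r=k[:,0].argmax();print(f,k[i],k[l],k[r])
R=np.array([[.9986,.052],[-.052,.9986]])
for z in(0,.018,.118,.12):
  print(z,[proj(load('s7'),[*(np.array([.592,-.1005])+R@np.array(o)),z]).round(1) for o in((-.046,.0705),(.046,.0705),(-.046,-.0705))])
"
```

```text
[ 0.59116398 -0.10036691  0.26848936] [-0.30658054 -0.05618219 -5.06411013] [-0.09099858  0.07077363  0.02183821] 0.15101343638164458 26.7 0.0015487277179702889
s5 [347 205] [326 190] [383 186]
s6 [348 200] [327 185] [384 181]
s7 [350 166] [328 151] [389 148]
0 [array([349.2, 208.5]), array([324.4, 193.7]), array([384.5, 187.6])]
0.018 [array([349.4, 202.8]), array([324.4, 188.1]), array([385.2, 182.1])]
0.118 [array([351.1, 168.6]), array([324.5, 154.9]), array([388.9, 149.3])]
0.12 [array([351.2, 167.9]), array([324.5, 154.2]), array([389. , 148.6])]
```

```bash
python3 -c "
from rig import ticket
print(ticket.sign_off())"
```

```text
the job is handed in; nothing more can be done
None
```

The job is handed in: both packets are stacked squarely in the caddy, and the arm is holding it level by the upright handle with its underside about 12 cm above the table, at 26.7 s of the 69 s allowed.

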